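Clamp the tea box in the adjustable caddy

TASK

Put the red tea box away in the wooden caddy: loosen the orange clamp knob fully, slide the stop well back, and stand the box upright on the caddy with its long side across, between the fixed end board and the stop. Let go of it, push the stop up until the box sits snugly against the end board with no gap, then turn the knob fully tight again. Do not disturb the tin and the jam jar.

Things in the scene. Friction and masses are not known exactly. Their poses are not given: they have to be found in the camera images.
- caddy: wooden caddy fixed to the worktop: a flat slab 150 mm (its x) by 290 mm (its y, from -160 to +130 mm), 12 mm thick, origin on the worktop (underside of the slab), z up. At its -y end stands a fixed end board, top 45 mm above the worktop, whose inner face lies at y = -145 mm. A stop slides along y; no side walls.
- bay (a point): point on the slab's upper side (12 mm above the worktop) where the centre of the tea box's underside lies when the box touches the end board: caddy y = -113.5 mm; axes as the caddy's.
- stop (a joint): slide of the stop along the caddy's +y, 0 to 0.11 m; the clear gap between end board and stop is 0.020 m + this value. Slides easily (about 2 N) when the knob is loose; clamped tight, it holds against 20 N and more.
- stop_face (a point): middle of the stop's face that looks at the end board (to -y), 28 mm above the worktop; axes as the caddy's. The stop is a wooden board 140 x 12 mm, top 45 mm above the worktop, on a grey carriage 64 mm wide that reaches 112 mm behind the face (+y) and is 37 mm high above the worktop, with the knob's column on it.
- clamp (a joint): turn of the orange clamp knob about the vertical, 0 to 1.4 rad: 0 = fully tight (bar across the caddy, along its x), grows anticlockwise seen from above, 1.4 = fully loose. The clamp lets go at about 0.45 rad. Stays where it is left.
- knob_grip (a point): point on the knob's axis at the height to grip, 96 mm above the worktop, 75 mm behind the stop's face (+y of the caddy). Turns with the knob; its x runs along the knob's bar. The bar is 68 mm long, 14 mm thick, from 79 to 105 mm above the worktop, with a round hub of 42 mm diameter under it.
- tea_box: red cardboard tea box, loose, closed and full: 63 mm (its x) x 131 mm (its y) x 66 mm high, origin at the centre of its underside, z up. In the caddy its y lies along the caddy's x, either way round.
- tin: bystander: food tin with a red, white and blue label, 75 mm diameter, 110 mm high, origin at the centre of its underside.
- jam: bystander: jam jar with a white lid, 68 mm diameter, 84 mm high, origin at the centre of its underside.

How it is judged (in metres and radians):
On the way, in this order (a step that is already met when the one before it is completed fails the run):
1. the knob is loosened (0.9 rad) before the stop moves 10 mm (value of joint clamp above 0.9 rad and distance of stop_face from where it was at the start of the episode below 0.01 m), for 0.05 s.
2. the stop is slid back until the gap is at least 75 mm, the knob loose (value of joint stop above 0.055 m and value of joint clamp above 0.9 rad), for 0.05 s.
3. the box stands on the caddy between end board and stop, let go, the knob still loose (x of tea_box in the frame of caddy between -0.025 and 0.025 m and z of tea_box in the frame of caddy between 0.008 and 0.017 m and angle between tea_box's own z axis and vertical below 0.1 rad and y of tea_box in the frame of stop_face below -0.025 m and value of joint clamp above 0.9 rad and contact force between tea_box and the fingers below 0.1 N and linear speed of tea_box below 0.02 m/s), for 0.1 s.
4. the stop is pushed up to the box (gap under 69 mm) with the knob still loose (x of tea_box in the frame of caddy between -0.025 and 0.025 m and z of tea_box in the frame of caddy between 0.008 and 0.017 m and angle between tea_box's own z axis and vertical below 0.1 rad and y of tea_box in the frame of stop_face below -0.025 m and value of joint stop below 0.049 m and value of joint clamp above 0.9 rad), for 0.05 s.
At the end, for the whole second after the job is handed in: Tea box upright on the caddy (0.1 rad), long side across (0.12 rad), within 25 mm of mid-slab, its centre within 7.5 mm of where it touches the end board; gap between end board and stop under 69 mm; knob under 0.25 rad; all at rest and let go (x of tea_box in the frame of caddy between -0.025 and 0.025 m and z of tea_box in the frame of caddy between 0.008 and 0.017 m and angle between tea_box's own z axis and vertical below 0.1 rad and y of tea_box in the frame of stop_face below -0.025 m and value of joint stop below 0.049 m and value of joint clamp below 0.25 rad and y of tea_box in the frame of caddy between -0.121 and -0.106 m and angle between the y axis of tea_box and the x axis of caddy, either way round below 0.12 rad and linear speed of tea_box below 0.02 m/s and velocity of joint stop between -0.005 and 0.005 m/s).
It fails at once if the tin is moved more than 30 mm or tipped (distance of tin from where it was at the start of the episode above 0.03 m or angle between tin's own z axis and vertical above 0.3 rad).
It fails at once if the jam jar is moved more than 30 mm or tipped (distance of jam from where it was at the start of the episode above 0.03 m or angle between jam's own z axis and vertical above 0.3 rad).
It also fails if it takes over 67 s, if anything falls off the work surface, if the arm or the gripper's body presses on something with over 40 N, if the wrist force passes 120 N, or if a joint passes its speed limit or range.

ROBOT

A 6-joint arm with a two-finger parallel gripper is mounted at the origin on a cart in front of the work surface, level with it; the furniture and walls round the work are solid. World frame = base frame: x ahead of the robot, y to its left, z up, the work surface at z = 0. Lengths are in m, angles in degrees, forces in N, time in s.
With the tool pointing down it reaches from about 0.4 to 0.825 m from the base axis. Payload 7 kg.
Tool frame: the origin (TCP) lies between the finger pads; the fingertips stand 22 mm ahead of it and the grasp point (between the pads) lies 3 mm ahead of it; z points along the fingers, y is the line along which they close (so a half turn about z gives the same grasp; the last joint's range is limited). The gripper opens to 88 mm and grips with 3 to 60 N. Pads are 19 mm wide; open, the fingers measure 130 mm over their backs; the gripper's body (78 mm by 193 mm) begins 47 mm behind the grasp point.
Start: joints at [-54.024, 20.546, 0.682, 0, -70.136, -16.507], TCP at [0.225, -0.636, 0.249] pointing down, gripper open.
Joint ranges: [-176.03, 176.03], [-82.01, 121.73], [-58.28, 71.71], [-173.87, 95.51], [-174.79, -0.11], [-173.66, 173.66]. Speed limits (degrees/s): [136.94, 136.94, 172.46, 180, 180, 180].

INTERFACE

Orientations are given as [roll, pitch, yaw] about the fixed x, y, z axes, in that order (R = Rz(yaw) Ry(pitch) Rx(roll)).
In Python, from plant import r, vision gives the robot as it stands.
- The arm moves only by the shell command python3 -m pendant 'ROWS' [FORCE]. ROWS is JSON, a list that holds one entry, the list of rows, each a list of 7 numbers: the shift along the tool's x, y, z scaled (see below), then the turn, a rotation vector about the tool's x, y, z scaled (see below), then the opening, from -1 (shut) to 1 (fully open). In form: [[[x, y, z, wx, wy, wz, fingers], ...]]. A call has exactly 8 rows; each row shifts and turns the commanded pose from where the row before left it, along the tool's axes as they then stand; what a row does not reach is not made up. The controller multiplies each number of a shift by 20 mm and each number of a turn by 4 degrees. A row lasts 1/10 s, in which the tool goes at most 50 mm and 8.59 degrees, less where a joint would pass 70% of its speed; a pose out of reach is approached as far as the arm can. A call with a number of a shift or a turn outside -1 to 1 is refused whole. A call with a gripper value outside its range is refused whole. The fingers move at their own pace and stop on an object; FORCE is the grip in N (left out, the last holds). Time passes only in rows, so rows that do not move let the fingers close, or fill a call up. It gives the time, the measured TCP pose, the force, the opening and the grip force at its end, in the units of the state.
- r.get_state(): the state, without advancing time (a new reading comes with each control period).
- vision.capture(name): name is "side" or "top" or "wrist"; returns a dict with "frame" (384x512x3 uint8, blue, green, red), "depth" (384x512 float32, m along the optical axis (not along the pixel's ray), 0 where there is no reading), "camera_matrix" (3x3 intrinsics, pixels), "extrinsics" (4x4, takes a point from world to camera coordinates); the wrist camera has in their place "hand_eye" (4x4, takes a point from camera to tool coordinates, whose origin is the TCP and whose axes are the flange's). Camera axes: x right, y up, looking along -z (the intrinsics and any distortion apply to the point x, -y, -z); pixel columns grow to the right and rows downward; lengths in m; the calibration is good to about 2 mm. A picture is of the moment at which its call begins: read the wrist's pose just before it.
- r.close_job(): hands the job in; it is judged then, once.
The state is a dict: "time_s": time; "joints": joint angles; "qd": joint speeds; "joint_torque": joint torques, N m; "tcp_pos": TCP position; "eef_rot": TCP orientation; "contact_force": force on the tool from outside, world axes, zero at the start; "moment": the same for the moment, N m; "gripper_width": finger opening in m; "gripper_force": force on a finger pad.
Only numpy, scipy, OpenCV 4.12 (cv2) and the standard library are available. Lean on these libraries where they do the work, as an engineer would, in place of code of your own. Each camera call takes 0.05 s, during which the arm holds its last target. There are 200 camera calls.

## Working session

There is one attempt and no reset: what is moved stays moved. The work goes in short steps, Python scripts to look and compute and a shell command to move; the robot and the scene stay as the last step left them, time stands still between calls to the robot, and variables do not carry over. Pictures are saved under pics/ and viewed, at most 10 in all, crops included, and the job is handed in when it is done.

```bash
mkdir -p pics; ls; python3 - <<'E'
from plant import r, vision
import cv2,pickle,numpy as np
s=r.get_state();print({k:np.round(v,4).tolist() for k,v in s.items()})
d={n:vision.capture(n) for n in("side","top")}
pickle.dump(d,open("c0.pkl","wb"))
cv2.imwrite("pics/a.png",cv2.resize(np.vstack([d["top"]["frame"],d["side"]["frame"]]),(400,600)))
for n in d: cv2.imwrite(f"pics/{n}0.png",d[n]["frame"]);print(n,d[n]["camera_matrix"],d[n]["extrinsics"],(d[n]["depth"]>0).mean(), [k for k in d[n]])
E
```

```text
pics
{'time_s': 0.0, 'joints': [-54.026, 20.5926, 0.6341, -0.0196, -70.1349, -16.5076], 'qd': [0.0547, 0.0499, 0.019, 0.054, -0.0423, 0.0448], 'joint_torque': [-0.0026, -58.2715, 29.3047, 6.9969, 0.0068, -0.0001], 'tcp_pos': [0.2248, -0.636, 0.2476], 'eef_rot': [179.9052, -0.0089, -160.5402], 'contact_force': [-0.7779, 0.8262, 0.0296], 'moment': [0.0341, 0.0097, -0.0207], 'gripper_force': 0.0, 'gripper_width': 0.0873}
side [[401.38576441   0.         255.12828731]
 [  0.         401.38576441 192.28253995]
 [  0.           0.           1.        ]] [[-0.65938859 -0.75157819 -0.01835502  0.35603885]
 [ 0.33012322 -0.3113922   0.89109683 -0.22926938]
 [-0.67544455  0.58151967  0.45344187 -0.72588512]
 [ 0.          0.          0.          1.        ]] 0.9961496988932291 ['frame', 'depth', 'camera_matrix', 'extrinsics']
top [[367.70657574   0.         258.02521104]
 [  0.         367.70657574 191.32649037]
 [  0.           0.           1.        ]] [[-2.02904066e-02 -9.99794096e-01 -2.56026476e-04  1.87864186e-03]
 [ 9.89269044e-01 -2.01138634e-02  1.44714174e-01 -5.28547361e-01]
 [-1.44689526e-01  2.68303036e-03  9.89473467e-01 -1.04352723e+00]
 [ 0.00000000e+00  0.00000000e+00  0.00000000e+00  1.00000000e+00]] 0.9959971110026041 ['frame', 'depth', 'camera_matrix', 'extrinsics']
```

View pics/top0.png

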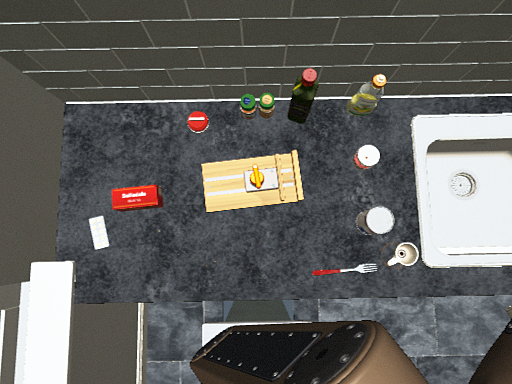

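View pics/side0.png

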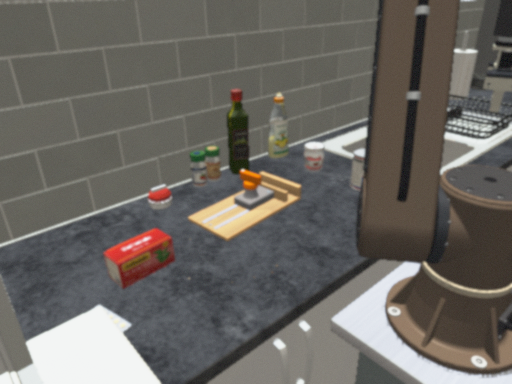

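The top view shows the caddy around (252,182), with its end board on the right at (297,177) and the knob at (257,177). The red box is at (135,197), its long side along world y. The jam jar is at (367,156) and the tin at (378,220). In the side view the box is at (140,257) and the knob at (251,180).

```bash
cat > h.py <<'E'
import cv2,pickle,numpy as np
from scipy.spatial.transform import Rotation as R
def cam(c,st=None):
    "4x4 camera->world"
    if "extrinsics" in c: return np.linalg.inv(c["extrinsics"])
    T=np.eye(4);T[:3,:3]=R.from_euler("xyz",st["eef_rot"],degrees=True).as_matrix();T[:3,3]=st["tcp_pos"]
    return T@c["hand_eye"]
def rays(c,uv,st=None):
    K=c["camera_matrix"];uv=np.atleast_2d(uv).astype(float)
    d=np.c_[(uv[:,0]-K[0,2])/K[0,0],-(uv[:,1]-K[1,2])/K[1,1],-np.ones(len(uv))]
    W=cam(c,st);return W[:3,3],d@W[:3,:3].T
def onplane(c,uv,z,st=None):
    o,d=rays(c,uv,st);return o+d*((z-o[2])/d[:,2])[:,None]
def cloud(c,mask,st=None):
    v,u=np.nonzero((mask>0)&(c["depth"]>0));o,d=rays(c,np.c_[u,v],st)
    return o+d*c["depth"][v,u][:,None]
def tri(c1,p1,c2,p2,s1=None,s2=None):
    o1,d1=rays(c1,p1,s1);o2,d2=rays(c2,p2,s2);d1=d1[0];d2=d2[0]
    t=np.linalg.lstsq(np.c_[d1,-d2],o2-o1,rcond=None)[0];a=o1+d1*t[0];b=o2+d2*t[1];return (a+b)/2,np.linalg.norm(a-b)
def hsv(c,lo,hi): return cv2.inRange(cv2.cvtColor(c["frame"],cv2.COLOR_BGR2HSV),np.array(lo),np.array(hi))
def biggest(m):
    n,l,s,_=cv2.connectedComponentsWithStats(m);return ((l==1+np.argmax(s[1:,4]))*255).astype(np.uint8)
def red(c): return hsv(c,(0,150,60),(5,255,255))|hsv(c,(172,150,60),(180,255,255))
def orange(c): return hsv(c,(9,190,120),(24,255,255))
def wood(c): return hsv(c,(10,40,90),(28,185,255))
def rect(P):
    (x,y),(a,b),t=cv2.minAreaRect((P[:,:2]*1000).astype(np.float32));return np.round([x,y,a,b,t],1)
E
python3 - <<'E'
from h import *
d=pickle.load(open("c0.pkl","rb"))
for n in d:
    c=d[n]
    for nm,f in(("red",red),("orange",orange),("wood",wood)):
        m=biggest(f(c));P=cloud(c,m);z=P[:,2]
        print(n,nm,len(P),"z pct",np.round(np.percentile(z,[1,10,50,90,98]),3))
        top=P[z>np.percentile(z,95)-.006]; print("   top rect mm",rect(top), "all",rect(P))
        if nm=="wood":
            s=P[(z<.02)];print("   slab",rect(s)); e=P[(z>.03)];print("   boards",rect(e) if len(e)>5 else 0)
c=d["top"]
m=np.zeros((384,512),np.uint8)
for nm,(u,v) in dict(tin=(378,220),jam=(367,156)).items():
    mm=m.copy();mm[v-18:v+18,u-18:u+18]=1;P=cloud(c,mm);t=P[P[:,2]>.07];print(nm,np.median(t,0),rect(t))
E
```

```text
side red 1279 z pct [-0.     0.012  0.063  0.065  0.066]
   top rect mm [515.9 346.1  61.2 129.    5.4] all [567.4 333.7 134.  204.9  75.6]
side orange 265 z pct [0.    0.072 0.09  0.104 0.105]
   top rect mm [562.3  -3.4  67.9  12.1  10.6] all [647.4 -73.   52.2 269.3  50.7]
side wood 10361 z pct [0.225 0.249 0.374 0.492 0.516]
   top rect mm [131.   40.   90.7  20.7  34.8] all [101.2  81.5  92.3 123.5  35.2]
   slab [0. 0. 0. 0. 0.]
   boards [101.2  81.5  92.3 123.5  35.2]
top red 781 z pct [0.    0.051 0.063 0.066 0.068]
   top rect mm [516.4 346.1  59.8 129.2   4.7] all [521.8 358.7  73.8 156.2   5.3]
top orange 78 z pct [0.059 0.077 0.102 0.105 0.106]
   top rect mm [560.8  -6.2  59.   12.6   9.9] all [559.3  -3.1  56.4  30.1  20.5]
top wood 3716 z pct [-0.002  0.009  0.012  0.042  0.046]
   top rect mm [570.4 -66.3 149.2 136.5   5.6] all [567.9   9.6 162.8 300.8   6.3]
   slab [567.9   9.6 162.8 300.8   6.3]
   boards [569.3 -52.1 149.2 165.4   5.4]
tin [ 0.43269642 -0.33555837  0.10633436] [ 433.  -339.9   75.1   71.2   88.2]
jam [ 0.61949863 -0.32565801  0.08365542] [ 619.8 -326.8   61.    61.    67.2]
```

```bash
cat >> h.py <<'E'
def plan(st,p,yaw):
    "units to go to p/yaw: turn first (wz), then shift in the turned axes"
    y0=st["eef_rot"][2];w=-((yaw-y0+180)%360-180)
    A=R.from_euler("xyz",[180,0,yaw],degrees=True).as_matrix()
    u=A.T@(np.array(p)-st["tcp_pos"])/.02;print("wz units",round(w/4,2),"shift units",u.round(2))
E
python3 - <<'E'
from h import *
from plant import r
s=r.get_state();plan(s,[.56,-.01,.27],-174)
E
```

```text
wz units 3.37 shift units [-19.94  29.38  -1.11]
```

```bash
python3 -m pendant '[[[0,0,-0.3,0,0,0.85,1],[0,0,-0.3,0,0,0.85,1],[0,0,-0.3,0,0,0.85,1],[0,0,-0.2,0,0,0.82,1],[-0.66,0.98,0,0,0,0,1],[-0.66,0.98,0,0,0,0,1],[-0.66,0.98,0,0,0,0,1],[-0.66,0.98,0,0,0,0,1]]]'
python3 -m pendant '[[[-0.66,0.98,0,0,0,0,1],[-0.66,0.98,0,0,0,0,1],[-0.66,0.98,0,0,0,0,1],[-0.66,0.98,0,0,0,0,1],[-0.66,0.98,0,0,0,0,1],[-0.66,0.98,0,0,0,0,1],[-0.66,0.98,0,0,0,0,1],[-0.66,0.98,0,0,0,0,1]]]'
python3 -m pendant '[[[-0.66,0.98,0,0,0,0,1],[-0.66,0.98,0,0,0,0,1],[-0.66,0.98,0,0,0,0,1],[-0.66,0.98,0,0,0,0,1],[-0.66,0.98,0,0,0,0,1],[-0.66,0.98,0,0,0,0,1],[-0.66,0.98,0,0,0,0,1],[-0.66,0.98,0,0,0,0,1]]]'
python3 -m pendant '[[[-0.66,0.98,0,0,0,0,1],[-0.66,0.98,0,0,0,0,1],[-0.66,0.98,0,0,0,0,1],[-0.66,0.98,0,0,0,0,1],[-0.66,0.98,0,0,0,0,1],[-0.66,0.98,0,0,0,0,1],[-0.66,0.98,0,0,0,0,1],[-0.66,0.98,0,0,0,0,1]]]'
python3 -m pendant '[[[-0.6,0.5,0,0,0,0,1],[0,0,0,0,0,0,1],[0,0,0,0,0,0,1],[0,0,0,0,0,0,1],[0,0,0,0,0,0,1],[0,0,0,0,0,0,1],[0,0,0,0,0,0,1],[0,0,0,0,0,0,1]]]'
python3 - <<'E'
from h import *
from plant import r,vision
s=r.get_state();c=vision.capture("wrist");print(s["time_s"],s["tcp_pos"],s["eef_rot"],s["joints"])
pickle.dump((c,s),open("w1.pkl","wb"));cv2.imwrite("pics/w1.png",c["frame"]);print(c["hand_eye"])
E
```

```text
time_s: 0.9
tcp_pos: [0.2695, -0.5519, 0.27]
eef_rot: [180.0, -0.0, -174.0]
contact_force: [0.4, -1.0, 0.8]
gripper_width: 0.0876
gripper_force: 0.0
time_s: 1.7
tcp_pos: [0.3581, -0.3849, 0.2703]
eef_rot: [180.0, -0.0, -174.0]
contact_force: [0.3, -0.7, 0.2]
gripper_width: 0.0877
gripper_force: 0.0
time_s: 2.5
tcp_pos: [0.4467, -0.218, 0.2704]
eef_rot: [180.0, -0.0, -174.0]
contact_force: [-0.0, 0.5, -0.3]
gripper_width: 0.0874
gripper_force: 0.0
time_s: 3.3
tcp_pos: [0.5354, -0.0511, 0.2703]
eef_rot: [180.0, -0.0, -174.0]
contact_force: [-0.6, 0.5, 0.6]
gripper_width: 0.0877
gripper_force: 0.0
time_s: 4.1
tcp_pos: [0.5461, -0.041, 0.2707]
eef_rot: [180.0, 0.0, -174.0]
contact_force: [0.4, 0.4, 0.3]
gripper_width: 0.0876
gripper_force: 0.0
4.1 [ 0.54607381 -0.04104266  0.27066952] [ 1.79997138e+02  1.09289010e-02 -1.74029107e+02] [ 1.62035542e+01  7.72435437e+00 -1.35523627e+01 -9.38969610e-04
 -6.87120195e+01 -1.00232320e+02]
[[-3.69317347e-04  9.57888767e-01  2.87139295e-01  7.61585610e-02]
 [ 9.99999599e-01  5.88129995e-04 -6.75790185e-04  4.52668951e-04]
 [-8.16207059e-04  2.87138930e-01 -9.57888599e-01 -1.36518952e-01]
 [ 0.00000000e+00  0.00000000e+00  0.00000000e+00  1.00000000e+00]]
```

View pics/w1.png

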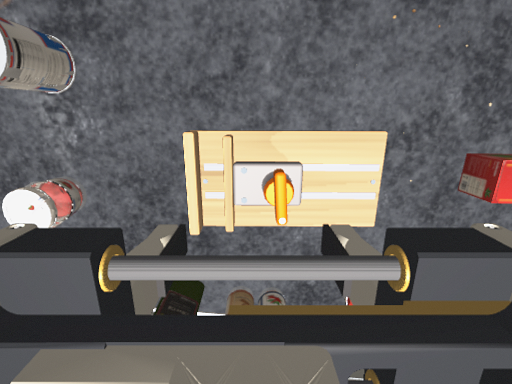

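The wrist view is clear. The bar is at (280,197), the slab spans (185–386,130–230), the end board is at x≈193 and the stop at x≈228.

```bash
python3 - <<'E'
from h import *
c,s=pickle.load(open("w1.pkl","rb"))
m=biggest(orange(c));P=cloud(c,m,s);z=P[:,2];print("orange z",np.percentile(z,[5,50,95]).round(4))
t=P[z>.099];print("bar",rect(t),len(t))
w=wood(c);w[:, :150]=0;w[235:]=0;w=biggest(w)
P=cloud(c,w,s);z=P[:,2];print("wood z",np.percentile(z,[5,50,95,99]).round(4))
sl=P[(z<.02)];print("slab",rect(sl))
b=P[z>.038];
ax=np.deg2rad(6);
rs=rect(sl);t=np.deg2rad(rs[4] if rs[4]<45 else rs[4]-90);Y=np.array([-np.sin(t),np.cos(t)]);X=np.array([np.cos(t),np.sin(t)])
ctr=rs[:2]/1000;O=ctr+.015*Y;print("yaw",np.degrees(t),"origin",O)
q=(b[:,:2]-O)@Y;print(np.histogram(q,bins=np.arange(-.18,-.03,.005)))
e=b[q<-.135];st=b[(q>-.135)&(q<-.06)];print("end",rect(e),"stop",rect(st),e[:,2].mean(),st[:,2].mean())
u0=cv2.moments(m);d=pickle.load(open("c0.pkl","rb"))["top"]
# two-view height check: bar-top centroid in top cam vs wrist
def topc(c,s=None):
    m=biggest(orange(c));v,u=np.nonzero(m>0);p=cloud(c,m,s);k=p[:,2]>.099;vv,uu=np.nonzero((m>0)&(c["depth"]>0));return [uu[k].mean(),vv[k].mean()]
print("tri",tri(c,topc(c,s),d,topc(d),s))
E
```

```text
orange z [0.0739 0.1033 0.1054]
bar [564.4  -6.2  66.3  13.9   9.6] 350
wood z [0.0109 0.0125 0.0454 0.0469]
slab [574.4   9.3 170.8 308.8   5.8]
yaw 5.8 origin [0.57288416 0.02422321]
(array([  0,   0,   0,   0, 153, 367, 371, 264,   0,   0,   0,   0,   0,
         0,   0, 258, 340, 217,   0,   0,   0,   0,   0,   0,   0,   0,
         0,  10,  49]), array([-0.18 , -0.175, -0.17 , -0.165, -0.16 , -0.155, -0.15 , -0.145,
       -0.14 , -0.135, -0.13 , -0.125, -0.12 , -0.115, -0.11 , -0.105,
       -0.1  , -0.095, -0.09 , -0.085, -0.08 , -0.075, -0.07 , -0.065,
       -0.06 , -0.055, -0.05 , -0.045, -0.04 , -0.035]))
end [ 578.  -126.5  149.    15.8    5.7] stop [572.5 -74.6 138.5  12.1   5.7] 0.04456964908195057 0.04474968501164413
tri (array([ 0.56120011, -0.00660493,  0.10025645]), np.float64(0.0004027022110374609))
```

```bash
python3 - <<'E'
from h import *
from plant import r
s=r.get_state();plan(s,[.565,-.006,.104],-171)
E
```

```text
wz units -0.76 shift units [-1.21  1.58  8.33]
```

```bash
python3 -m pendant '[[[0,0,0,0,0,-0.76,1],[-0.6,0.8,0.3,0,0,0,1],[-0.61,0.78,1,0,0,0,1],[0,0,1,0,0,0,1],[0,0,1,0,0,0,1],[0,0,1,0,0,0,1],[0,0,1,0,0,0,1],[0,0,0.9,0,0,0,1]]]'
python3 -m pendant '[[[0,0,1,0,0,0,1],[0,0,0.8,0,0,0,1],[0,0,0.33,0,0,0,1],[0,0,0,0,0,0,1],[0,0,0,0,0,0,-0.4],[0,0,0,0,0,0,-0.6],[0,0,0,0,0,0,-0.8],[0,0,0,0,0,0,-1]]]' 25
python3 -m pendant '[[[0,0,0,0,0,0,-1],[0,0,0,0,0,0,-1],[0,0,0,0,0,0,-1],[0,0,0,0,0,0,-1],[0,0,0,0,0,0,-1],[0,0,0,0,0,0,-1],[0,0,0,0,0,0,-1],[0,0,0,0,0,0,-1]]]'
```

```text
time_s: 4.95
tcp_pos: [0.5651, -0.0052, 0.1452]
eef_rot: [180.0, -0.0, -171.0]
contact_force: [-0.1, 0.5, 0.0]
gripper_width: 0.0875
gripper_force: 0.0
time_s: 5.75
tcp_pos: [0.5654, -0.0057, 0.1046]
eef_rot: [180.0, 0.1, -171.0]
contact_force: [-0.6, -0.3, -0.5]
gripper_width: 0.0612
gripper_force: 0.0
time_s: 6.55
tcp_pos: [0.5651, -0.0062, 0.104]
eef_rot: [-180.0, -0.0, -171.0]
contact_force: [1.6, -4.4, -0.1]
gripper_width: 0.014
gripper_force: 25.0
```

```bash
python3 -m pendant '[[[0,0,0,0,0,-1,-1],[0,0,0,0,0,-1,-1],[0,0,0,0,0,-1,-1],[0,0,0,0,0,-1,-1],[0,0,0,0,0,-1,-1],[0,0,0,0,0,-1,-1],[0,0,0,0,0,-1,-1],[0,0,0,0,0,-1,-1]]]'
python3 -m pendant '[[[0,0,0,0,0,-1,-1],[0,0,0,0,0,-1,-1],[0,0,0,0,0,-1,-1],[0,0,0,0,0,-1,-1],[0,0,0,0,0,-1,-1],[0,0,0,0,0,-1,-1],[0,0,0,0,0,-1,-1],[0,0,0,0,0,-1,-1]]]'
python3 -m pendant '[[[0,0,0,0,0,-1,-1],[0,0,0,0,0,-1,-1],[0,0,0,0,0,-0.5,-1],[0,0,0,0,0,0,-1],[0,0,0,0,0,0,-1],[0,0,0,0,0,0,-1],[0,0,0,0,0,0,-1],[0,0,0,0,0,0,-1]]]'
python3 - <<'E'
from h import *
from plant import r
s=r.get_state();print(s["moment"],s["joints"]);plan(s,np.array([.565,-.006,.104])+.084*np.array([-np.sin(.0995),np.cos(.0995),0]),s["eef_rot"][2])
E
```

```text
time_s: 7.35
tcp_pos: [0.565, -0.0059, 0.1039]
eef_rot: [180.0, -0.0, -138.8]
contact_force: [0.6, -1.6, -0.6]
gripper_width: 0.0135
gripper_force: 25.0
time_s: 8.15
tcp_pos: [0.5647, -0.0057, 0.1039]
eef_rot: [180.0, 0.0, -106.9]
contact_force: [-1.5, -1.0, 1.6]
gripper_width: 0.0139
gripper_force: 25.0
time_s: 8.95
tcp_pos: [0.5646, -0.0057, 0.1039]
eef_rot: [180.0, -0.0, -97.0]
contact_force: [-4.7, 1.8, 3.6]
gripper_width: 0.0139
gripper_force: 25.0
[0.56751702 1.90568923 0.02927152] [ 1.92613991e+01  1.81326329e+01 -2.39214577e+01 -2.58538985e-02
 -4.79910344e+01 -2.62388525e+01]
wz units -0.0 shift units [-4.09  0.9  -0.01]
```

```bash
python3 -m pendant '[[[-0.25,0.055,0,0,0,0,-1],[-0.55,0.12,0,0,0,0,-1],[-0.6,0.13,0,0,0,0,-1],[-0.6,0.13,0,0,0,0,-1],[-0.6,0.13,0,0,0,0,-1],[-0.6,0.13,0,0,0,0,-1],[-0.6,0.13,0,0,0,0,-1],[-0.3,0.07,0,0,0,0,-1]]]'
python3 -m pendant '[[[0,0,0,0,0,0,-1],[0,0,0,0,0,0,-1],[0,0,0,0,0,0,-0.4],[0,0,0,0,0,0,0],[0,0,0,0,0,0,0.4],[0,0,0,0,0,0,0.4],[0,0,-0.6,0,0,0,0.4],[0,0,-1,0,0,0,0.6]]]'
python3 - <<'E'
from h import *
from plant import r,vision
d=vision.capture("top");pickle.dump(d,open("t2.pkl","wb"))
s=r.get_state();print(s["tcp_pos"],s["joints"])
E
```

```text
time_s: 9.75
tcp_pos: [0.5562, 0.0781, 0.1038]
eef_rot: [179.9, -0.1, -97.0]
contact_force: [-6.6, -2.6, 4.8]
gripper_width: 0.0138
gripper_force: 25.0
time_s: 10.55
tcp_pos: [0.5567, 0.0774, 0.1358]
eef_rot: [179.9, -0.1, -97.0]
contact_force: [0.8, -0.3, -1.0]
gripper_width: 0.0563
gripper_force: 0.0
[0.55895184 0.07805215 0.14017545] [ 27.8637485   15.56885614 -21.95073162   0.08849553 -52.2748817
 -34.84658454]
```

```bash
python3 - <<'E'
from h import *
from plant import r
s=r.get_state();plan(s,[.516,.346,.23],-85)
E
```

```text
wz units -2.98 shift units [-13.53   0.97  -4.49]
```

```bash
python3 -m pendant '[[[0,0,-1,0,0,0,0.8],[0,0,-1,0,0,-1,1],[0,0,-1,0,0,-1,1],[0,0,-1,0,0,-0.98,1],[-0.95,0.07,-0.49,0,0,0,1],[-0.95,0.07,0,0,0,0,1],[-0.95,0.07,0,0,0,0,1],[-0.95,0.07,0,0,0,0,1]]]'
python3 -m pendant '[[[-0.97,0.07,0,0,0,0,1],[-0.97,0.07,0,0,0,0,1],[-0.97,0.07,0,0,0,0,1],[-0.97,0.07,0,0,0,0,1],[-0.97,0.07,0,0,0,0,1],[-0.97,0.07,0,0,0,0,1],[-0.97,0.07,0,0,0,0,1],[-0.97,0.07,0,0,0,0,1]]]'
python3 -m pendant '[[[-0.95,0.07,0,0,0,0,1],[-0.95,0.07,0,0,0,0,1],[0,0,0,0,0,0,1],[0,0,0,0,0,0,1],[0,0,0,0,0,0,1],[0,0,0,0,0,0,1],[0,0,0,0,0,0,1],[0,0,0,0,0,0,1]]]'
python3 - <<'E'
from h import *
from plant import r,vision
s=r.get_state();c=vision.capture("wrist");d=vision.capture("top");print(s["time_s"],s["tcp_pos"],s["joints"])
pickle.dump((c,s,d),open("w2.pkl","wb"));cv2.imwrite("pics/w2.png",np.hstack([cv2.resize(c["frame"],(400,300)),cv2.resize(d["frame"][80:320,60:380],(400,300))]))
for c_,s_ in((c,s),(d,None)):
    m=biggest(red(c_));P=cloud(c_,m,s_);z=P[:,2];t=P[z>.058];print("box",np.percentile(z,[5,50,95]).round(4),rect(t),len(t))
    m=biggest(orange(c_));P=cloud(c_,m,s_);t=P[P[:,2]>.098];print("bar",rect(t),len(t)) if len(t)>3 else 0
def cen(c,s=None):
    m=biggest(red(c));v,u=np.nonzero((m>0)&(c["depth"]>0));k=cloud(c,m,s)[:,2]>.06;return cv2.minAreaRect(np.c_[u[k],v[k]].astype(np.float32))[0]
print(tri(c,cen(c,s),d,cen(d),s))
E
```

```text
time_s: 11.4
tcp_pos: [0.5452, 0.1536, 0.227]
eef_rot: [-179.9, 0.0, -85.1]
contact_force: [0.3, -0.2, -0.9]
gripper_width: 0.0877
gripper_force: 0.0
time_s: 12.2
tcp_pos: [0.5204, 0.3081, 0.2259]
eef_rot: [-180.0, 0.0, -85.1]
contact_force: [-0.0, -0.2, -0.0]
gripper_width: 0.0877
gripper_force: 0.0
time_s: 13.0
tcp_pos: [0.5147, 0.3439, 0.2259]
eef_rot: [-180.0, 0.0, -85.1]
contact_force: [-0.2, 0.5, 0.3]
gripper_width: 0.0879
gripper_force: 0.0
13.0 [0.51469032 0.34386467 0.22593472] [ 5.17976471e+01  1.61814763e+01 -8.63666036e+00 -5.10306142e-06
 -6.51678961e+01 -4.68841808e+01]
box [0.063  0.0646 0.066 ] [517.6 345.9  57.3 128.2   6.6] 2717Traceback (most recent call last):
  File "<stdin>", line 7, in <module>
  File "h.py", line 22, in biggest
    n,l,s,_=cv2.connectedComponentsWithStats(m);return ((l==1+np.argmax(s[1:,4]))*255).astype(np.uint8)
                                                              ~~~~~~~~~^^^^^^^^^
    return _wrapfunc(a, 'argmax', axis=axis, out=out, **kwds)
    return bound(*args, **kwds)
ValueError: attempt to get argmax of an empty sequence
```

View pics/w2.png

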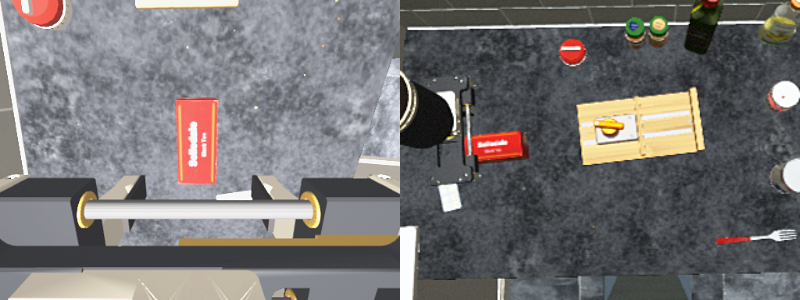

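The wrist view (left) shows the box unmoved, centred at (197,141). The top view (right) shows the stop slid back and the knob bar turned along the caddy at (608,126). Next I'll check the numbers.

```bash
python3 - <<'E'
from h import *
from plant import r
c,s,d=pickle.load(open("w2.pkl","rb"));c0=pickle.load(open("c0.pkl","rb"))
def quad(c,s=None):
    m=biggest(red(c)|0);v,u=np.nonzero((m>0)&(c["depth"]>0));k=cloud(c,m,s)[:,2]>.06
    return cv2.boxPoints(cv2.minAreaRect(np.c_[u[k],v[k]].astype(np.float32)))
q=quad(c,s);print("wrist rect",rect(onplane(c,q,.066,s)))
cc=q.mean(0)
print("tri",tri(c,cc,c0["top"],quad(c0["top"]).mean(0),s))
m=biggest(orange(d));P=cloud(d,m);t=P[P[:,2]>.095];print("bar",rect(t))
w=biggest(wood(d));P=cloud(d,w);b=P[(P[:,2]>.038)&(P[:,2]<.055)]
O=np.array([.5629,.0252]);t=np.deg2rad(5.7);Y=np.array([-np.sin(t),np.cos(t)])
y=(b[:,:2]-O)@Y;h,e=np.histogram(y,bins=np.arange(-.17,.1,.005));print([(round(a,3),int(n)) for a,n in zip(e,h) if n])
plan(r.get_state(),[.5165,.346,.06],-85)
E
```

```text
wrist rect [519.6 345.2  63.3 126.6   4.9]
tri (array([0.5184333 , 0.34664857, 0.05405767]), np.float64(0.004811827943537294))
bar [555.6  76.4  61.4  13.2  84.2]
[(np.float64(-0.165), 3), (np.float64(-0.16), 70), (np.float64(-0.155), 84), (np.float64(-0.15), 87), (np.float64(-0.145), 3), (np.float64(-0.025), 28), (np.float64(-0.02), 81), (np.float64(-0.015), 78), (np.float64(-0.01), 2), (np.float64(0.05), 1), (np.float64(0.06), 1), (np.float64(0.075), 1)]
wz units -0.02 shift units [-0.09 -0.1   8.29]
```

```bash
python3 -m pendant '[[[-0.09,-0.12,1,0,0,0,1],[0,0,1,0,0,0,1],[0,0,1,0,0,0,1],[0,0,1,0,0,0,1],[0,0,1,0,0,0,1],[0,0,1,0,0,0,1],[0,0,0.9,0,0,0,1],[0,0,0.7,0,0,0,1]]]'
python3 -m pendant '[[[0,0,0.5,0,0,0,1],[0,0,0.2,0,0,0,1],[0,0,0,0,0,0,1],[0,0,0,0,0,0,0.6],[0,0,0,0,0,0,0.4],[0,0,0,0,0,0,0.2],[0,0,0,0,0,0,0],[0,0,0,0,0,0,0]]]' 25
python3 -m pendant '[[[0,0,0,0,0,0,-0.2],[0,0,0,0,0,0,-0.2],[0,0,0,0,0,0,-0.2],[0,0,-0.25,0,0,0,-0.2],[0,0,-0.5,0,0,0,-0.2],[0,0,-1,0,0,0,-0.2],[0,0,-1,0,0,0,-0.2],[0,0,-1,0,0,0,-0.2]]]'
```

```text
time_s: 13.9
tcp_pos: [0.5166, 0.3459, 0.0726]
eef_rot: [180.0, -0.0, -85.1]
contact_force: [0.3, 0.3, -0.1]
gripper_width: 0.0877
gripper_force: 0.0
time_s: 14.7
tcp_pos: [0.5169, 0.3464, 0.0603]
eef_rot: [-180.0, 0.0, -85.0]
contact_force: [-1.0, 1.1, 2.8]
gripper_width: 0.0625
gripper_force: 25.0
time_s: 15.5
tcp_pos: [0.5166, 0.3461, 0.1358]
eef_rot: [180.0, -0.0, -85.1]
contact_force: [0.9, -0.6, -1.2]
gripper_width: 0.0624
gripper_force: 25.0
```

```bash
python3 - <<'E'
from h import *
from plant import r
s=r.get_state();plan(s,[.5734,-.0798,.2],s["eef_rot"][2])
E
```

```text
wz units -0.0 shift units [21.46 -0.99 -3.21]
```

```bash
python3 -m pendant '[[[0,0,-1,0,0,0,-0.2],[0,0,-1,0,0,0,-0.2],[0.3,0,-0.9,0,0,0,-0.2],[0.6,-0.05,-0.3,0,0,0,-0.2],[0.97,-0.05,0,0,0,0,-0.2],[0.97,-0.05,0,0,0,0,-0.2],[0.97,-0.05,0,0,0,0,-0.2],[0.97,-0.05,0,0,0,0,-0.2]]]'
python3 -m pendant '[[[0.97,-0.05,0,0,0,0,-0.2],[0.97,-0.05,0,0,0,0,-0.2],[0.97,-0.05,0,0,0,0,-0.2],[0.97,-0.05,0,0,0,0,-0.2],[0.97,-0.05,0,0,0,0,-0.2],[0.97,-0.05,0,0,0,0,-0.2],[0.97,-0.05,0,0,0,0,-0.2],[0.97,-0.05,0,0,0,0,-0.2]]]'
python3 -m pendant '[[[0.97,-0.05,0,0,0,0,-0.2],[0.97,-0.05,0,0,0,0,-0.2],[0.97,-0.05,0,0,0,0,-0.2],[0.97,-0.05,0,0,0,0,-0.2],[0.97,-0.05,0,0,0,0,-0.2],[0.97,-0.05,0,0,0,0,-0.2],[0.97,-0.05,0,0,0,0,-0.2],[0.97,-0.05,0,0,0,0,-0.2]]]'
python3 -m pendant '[[[0.6,0,0,0,0,0.5,-0.2],[0.3,0,0,0,0,0.8,-0.2],[0,0,0,0,0,1,-0.2],[0,0,0,0,0,1,-0.2],[0,0,0,0,0,1,-0.2],[0,0,0,0,0,1,-0.2],[0,0,0,0,0,1,-0.2],[0,0,0,0,0,1,-0.2]]]'
python3 -m pendant '[[[0,0,0,0,0,1,-0.2],[0,0,0,0,0,1,-0.2],[0,0,0,0,0,1,-0.2],[0,0,0,0,0,1,-0.2],[0,0,0,0,0,1,-0.2],[0,0,0,0,0,1,-0.2],[0,0,0,0,0,1,-0.2],[0,0,0,0,0,1,-0.2]]]'
python3 -m pendant '[[[0,0,0,0,0,1,-0.2],[0,0,0,0,0,1,-0.2],[0,0,0,0,0,1,-0.2],[0,0,0,0,0,1,-0.2],[0,0,0,0,0,1,-0.2],[0,0,0,0,0,1,-0.2],[0,0,0,0,0,0.7,-0.2],[0,0,0,0,0,0.3,-0.2]]]'
python3 - <<'E'
from h import *
from plant import r
s=r.get_state();plan(s,[.5734,-.0798,.0725],-174.3)
E
```

```text
time_s: 16.3
tcp_pos: [0.5298, 0.249, 0.1979]
eef_rot: [179.9, -0.1, -85.1]
contact_force: [-0.4, -0.4, -3.2]
gripper_width: 0.0623
gripper_force: 25.0
time_s: 17.1
tcp_pos: [0.5514, 0.0958, 0.1987]
eef_rot: [-180.0, 0.0, -85.1]
contact_force: [0.6, 0.2, -1.5]
gripper_width: 0.0627
gripper_force: 25.0
time_s: 17.9
tcp_pos: [0.5725, -0.0582, 0.1987]
eef_rot: [180.0, -0.0, -85.1]
contact_force: [0.4, -0.1, -1.6]
gripper_width: 0.0625
gripper_force: 25.0
time_s: 18.7
tcp_pos: [0.5738, -0.0748, 0.1987]
eef_rot: [180.0, 0.0, -114.5]
contact_force: [0.4, -0.3, -1.7]
gripper_width: 0.0624
gripper_force: 25.0
time_s: 19.5
tcp_pos: [0.5738, -0.0748, 0.1987]
eef_rot: [180.0, -0.0, -146.5]
contact_force: [0.3, -0.3, -2.3]
gripper_width: 0.0624
gripper_force: 25.0
time_s: 20.3
tcp_pos: [0.5739, -0.0747, 0.1987]
eef_rot: [180.0, -0.0, -174.4]
contact_force: [0.7, -0.5, -2.2]
gripper_width: 0.0625
gripper_force: 25.0
wz units -0.03 shift units [ 0.05 -0.25  6.31]
```

```bash
python3 -m pendant '[[[0.05,-0.25,0.6,0,0,0,-0.2],[0,0,1,0,0,0,-0.2],[0,0,1,0,0,0,-0.2],[0,0,1,0,0,0,-0.2],[0,0,1,0,0,0,-0.2],[0,0,0.9,0,0,0,-0.2],[0,0,0.5,0,0,0,-0.2],[0,0,0.1,0,0,0,-0.2]]]'
python3 -m pendant '[[[0,0,0.1,0,0,0,-0.2],[0,0,0.1,0,0,0,-0.2],[0,0,0.04,0,0,0,-0.2],[0,0,0,0,0,0,-0.2],[0,0,0,0,0,0,-0.2],[0,0,0,0,0,0,-0.2],[0,0,0,0,0,0,-0.2],[0,0,0,0,0,0,-0.2]]]'
```

```text
time_s: 21.1
tcp_pos: [0.5725, -0.0799, 0.075]
eef_rot: [-180.0, -0.2, -174.2]
contact_force: [0.2, -0.0, -2.1]
gripper_width: 0.0625
gripper_force: 25.0
time_s: 21.9
tcp_pos: [0.5737, -0.0794, 0.0723]
eef_rot: [-180.0, 0.0, -174.2]
contact_force: [-1.2, 1.2, 1.8]
gripper_width: 0.0625
gripper_force: 25.0
```

Contact has been made, as the vertical force changed by about 4 N. Next: release, rise, and move back towards the knob.

```bash
python3 -m pendant '[[[0,0,0,0,0,0,0.2],[0,0,0,0,0,0,0.5],[0,0,0,0,0,0,1],[0,0,0,0,0,0,1],[0,0,0,0,0,0,1],[0,0,-0.5,0,0,0,1],[0,0,-1,0,0,0,1],[0,0,-1,0,0,0,1]]]'
python3 -m pendant '[[[0,0,-1,0,0,0,1],[0,0,-1,0,0,0,1],[0,0.5,-1,0,0,0,1],[0,1,-1,0,0,0,1],[0,1,-1,0,0,0,1],[0,1,-0.5,0,0,0,1],[0,1,0,0,0,0,1],[0,0,0,0,0,0,1]]]'
python3 - <<'E'
from h import *
from plant import r,vision
s=r.get_state();c=vision.capture("wrist");print(s["time_s"],s["tcp_pos"])
pickle.dump((c,s),open("w3.pkl","wb"));cv2.imwrite("pics/w3.png",c["frame"])
O=np.array([.5629,.0252]);t=np.deg2rad(5.7);Y=np.array([-np.sin(t),np.cos(t)]);X=np.array([Y[1],-Y[0]])
m=biggest(red(c));P=cloud(c,m,s);T=P[P[:,2]>.07];q=rect(T);print("box",np.percentile(P[:,2],[5,50,95]).round(4),q,"caddy xy",(q[:2]/1000-O)@X,(q[:2]/1000-O)@Y)
m=biggest(orange(c));P=cloud(c,m,s);T=P[P[:,2]>.098];print("bar",rect(T),len(T))
E
```

```text
time_s: 22.7
tcp_pos: [0.5734, -0.0795, 0.1229]
eef_rot: [-180.0, -0.0, -174.2]
contact_force: [0.6, 0.7, 0.3]
gripper_width: 0.0879
gripper_force: 0.0
time_s: 23.5
tcp_pos: [0.5646, 0.0118, 0.2334]
eef_rot: [180.0, 0.1, -174.1]
contact_force: [0.2, 0.1, 0.2]
gripper_width: 0.0874
gripper_force: 0.0
23.5 [0.56461284 0.01179888 0.23335928]
box [0.0735 0.0764 0.078 ] [573.3 -69.1 128.1  76.2   6.3] caddy xy 0.000982725526771561 -0.09486666564467748
bar [556.9  76.9  66.1  14.3  83.1] 457
```

View pics/w3.png

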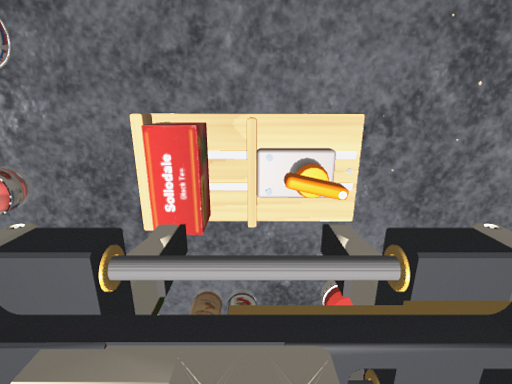

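The box stands upright in the bay at (176,178), clear of the stop at x≈252. The loose knob bar is at (317,187). Now I'll regrip the knob.

```bash
python3 - <<'E'
from h import *
from plant import r
s=r.get_state();plan(s,[.5565,.077,.104],-97)
E
python3 -m pendant '[[[0,0,0,0,0,-1,1],[0,0,0,0,0,-1,1],[0,0,0,0,0,-1,1],[0,0,0,0,0,-1,1],[0,0,0,0,0,-1,1],[0,0,0,0,0,-1,1],[0,0,0,0,0,-1,1],[0,0,0,0,0,-1,1]]]'
python3 -m pendant '[[[0,0,0,0,0,-1,1],[0,0,0,0,0,-1,1],[0,0,0,0,0,-1,1],[0,0,0,0,0,-1,1],[0,0,0,0,0,-1,1],[0,0,0,0,0,-1,1],[0,0,0,0,0,-1,1],[0,0,0,0,0,-1,1]]]'
python3 -m pendant '[[[0,0,0,0,0,-1,1],[0,0,0,0,0,-1,1],[0,0,0,0,0,-1,1],[0,0,0,0,0,-0.3,1],[0,0,0,0,0,0,1],[0,0,0,0,0,0,1],[0,0,0,0,0,0,1],[0,0,0,0,0,0,1]]]'
python3 - <<'E'
from h import *
from plant import r
s=r.get_state();plan(s,[.5565,.077,.104],-97)
E
```

```text
wz units -19.29 shift units [-3.23  0.8   6.45]
time_s: 24.35
tcp_pos: [0.5644, 0.0092, 0.232]
eef_rot: [180.0, -0.0, -142.1]
contact_force: [0.1, 0.7, -1.0]
gripper_width: 0.088
gripper_force: 0.0
time_s: 25.15
tcp_pos: [0.5644, 0.0092, 0.232]
eef_rot: [180.0, -0.0, -110.1]
contact_force: [-0.6, 0.3, -0.1]
gripper_width: 0.0877
gripper_force: 0.0
time_s: 25.95
tcp_pos: [0.5645, 0.0101, 0.232]
eef_rot: [180.0, -0.0, -97.1]
contact_force: [-0.2, 0.2, -0.8]
gripper_width: 0.0877
gripper_force: 0.0
wz units -0.02 shift units [-3.27  0.81  6.4 ]
```

```bash
python3 -m pendant '[[[-0.8,0.2,0,0,0,0,1],[-0.82,0.2,0,0,0,0,1],[-0.83,0.2,0.5,0,0,0,1],[-0.82,0.21,1,0,0,0,1],[0,0,1,0,0,0,1],[0,0,1,0,0,0,1],[0,0,1,0,0,0,1],[0,0,1,0,0,0,1]]]'
python3 -m pendant '[[[0,0,0.6,0,0,0,1],[0,0,0.3,0,0,0,1],[0,0,0,0,0,0,0.4],[0,0,0,0,0,0,-0.2],[0,0,0,0,0,0,-1],[0,0,0,0,0,0,-1],[0,0,0,0,0,0,-1],[0,0,0,0,0,0,-1]]]' 25
python3 -m pendant '[[[0,0,0,0,0,0,-1],[0,0,0,0,0,0,-1],[0,0,0,0,0,0,-1],[0,0,0,0,0,0,-1],[0,0,0,0,0,0,-1],[0,0,0,0,0,0,-1],[0,0,0,0,0,0,-1],[0,0,0,0,0,0,-1]]]'
python3 - <<'E'
from h import *
from plant import r
s=r.get_state();t=np.deg2rad(5.7);k=np.array([.5629,.0252])+(-.145+.063+.075)*np.array([-np.sin(t),np.cos(t)]);print(k);plan(s,[*k,s["tcp_pos"][2]],s["eef_rot"][2])
E
```

```text
time_s: 26.75
tcp_pos: [0.5565, 0.0772, 0.1213]
eef_rot: [-180.0, 0.0, -97.1]
contact_force: [0.3, -0.3, 0.0]
gripper_width: 0.0877
gripper_force: 0.0
time_s: 27.55
tcp_pos: [0.5566, 0.077, 0.1043]
eef_rot: [-180.0, 0.0, -97.1]
contact_force: [-0.6, 0.3, -0.0]
gripper_width: 0.0451
gripper_force: 0.0
time_s: 28.35
tcp_pos: [0.5561, 0.0769, 0.1039]
eef_rot: [180.0, -0.0, -97.1]
contact_force: [-4.3, 0.4, 3.6]
gripper_width: 0.0138
gripper_force: 25.0
[0.56359524 0.01823461]
wz units -0.0 shift units [ 2.86 -0.73 -0.  ]
```

```bash
python3 -m pendant '[[[0.2,-0.044,0,0,0,0,-1],[0.3,-0.066,0,0,0,0,-1],[0.3,-0.066,0,0,0,0,-1],[0.3,-0.066,0,0,0,0,-1],[0.3,-0.066,0,0,0,0,-1],[0.3,-0.066,0,0,0,0,-1],[0.3,-0.066,0,0,0,0,-1],[0.2,-0.044,0,0,0,0,-1]]]'
python3 -m pendant '[[[0.1,-0.022,0,0,0,0,-1],[0.1,-0.022,0,0,0,0,-1],[0.05,-0.011,0,0,0,0,-1],[0.05,-0.011,0,0,0,0,-1],[0.05,-0.011,0,0,0,0,-1],[0.05,-0.011,0,0,0,0,-1],[0.05,-0.011,0,0,0,0,-1],[0,0,0,0,0,0,-1]]]'
python3 - <<'E'
from h import *
from plant import r
s=r.get_state();t=np.deg2rad(5.7);k=np.array([.5629,.0252]);print((s["tcp_pos"][:2]-k)@np.array([-np.sin(t),np.cos(t)]),s["contact_force"])
E
```

```text
time_s: 29.15
tcp_pos: [0.5607, 0.0315, 0.1039]
eef_rot: [180.0, -0.0, -97.1]
contact_force: [-4.3, 1.5, 2.6]
gripper_width: 0.014
gripper_force: 25.0
time_s: 29.95
tcp_pos: [0.5615, 0.023, 0.1039]
eef_rot: [180.0, 0.0, -97.0]
contact_force: [-5.5, 2.2, 3.4]
gripper_width: 0.014
gripper_force: 25.0
-0.002006342238283108 [-5.53669346  2.2131629   3.40721099]
```

```bash
python3 -m pendant '[[[0.05,-0.011,0,0,0,0,-1],[0.05,-0.011,0,0,0,0,-1],[0.05,-0.011,0,0,0,0,-1],[0.05,-0.011,0,0,0,0,-1],[0,0,0,0,0,0,-1],[0,0,0,0,0,0,-1],[0,0,0,0,0,0,-1],[0,0,0,0,0,0,-1]]]'
python3 -m pendant '[[[0.05,-0.011,0,0,0,0,-1],[0,0,0,0,0,0,-1],[0,0,0,0,0,0,-1],[0,0,0,0,0,0,-1],[0,0,0,0,0,0,-1],[0,0,0,0,0,0,-1],[0,0,0,0,0,0,-1],[0,0,0,0,0,0,-1]]]'
```

```text
time_s: 30.75
tcp_pos: [0.5619, 0.019, 0.1039]
eef_rot: [180.0, -0.0, -97.0]
contact_force: [-4.2, 2.0, 3.4]
gripper_width: 0.0136
gripper_force: 25.0
time_s: 31.55
tcp_pos: [0.562, 0.018, 0.1039]
eef_rot: [180.0, 0.0, -97.0]
contact_force: [-4.4, 1.2, 3.2]
gripper_width: 0.0137
gripper_force: 25.0
```

```bash
for i in 1 ; do python3 -m pendant '[[[0.05,-0.011,0,0,0,0,-1],[0,0,0,0,0,0,-1],[0,0,0,0,0,0,-1],[0,0,0,0,0,0,-1],[0,0,0,0,0,0,-1],[0,0,0,0,0,0,-1],[0,0,0,0,0,0,-1],[0,0,0,0,0,0,-1]]]'; done; python3 - <<'E'
from h import *
from plant import r,vision
s=r.get_state();c=vision.capture("wrist");d=vision.capture("top");e=vision.capture("side")
pickle.dump((c,s,d,e),open("w4.pkl","wb"));cv2.imwrite("pics/w4.png",np.hstack([cv2.resize(c["frame"],(450,338)),cv2.resize(e["frame"][130:250,160:320],(350,338))]))
E
```

```text
time_s: 32.35
tcp_pos: [0.5621, 0.017, 0.1039]
eef_rot: [180.0, 0.0, -97.0]
contact_force: [-4.5, 2.1, 3.3]
gripper_width: 0.0135
gripper_force: 25.0
```

View pics/w4.png

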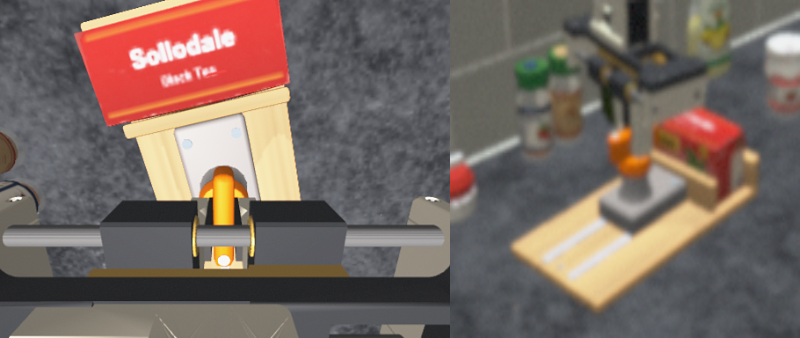

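The stop is up against the box, or nearly so (wrist view around (205,110)), and the end board lies behind it. I'll keep creeping until the force rises.

```bash
python3 -m pendant '[[[0.05,-0.011,0,0,0,0,-1],[0,0,0,0,0,0,-1],[0,0,0,0,0,0,-1],[0,0,0,0,0,0,-1],[0,0,0,0,0,0,-1],[0,0,0,0,0,0,-1],[0,0,0,0,0,0,-1],[0,0,0,0,0,0,-1]]]'; python3 -m pendant '[[[0.04,-0.009,0,0,0,0,-1],[0,0,0,0,0,0,-1],[0,0,0,0,0,0,-1],[0,0,0,0,0,0,-1],[0,0,0,0,0,0,-1],[0,0,0,0,0,0,-1],[0,0,0,0,0,0,-1],[0,0,0,0,0,0,-1]]]'
```

```text
time_s: 33.3
tcp_pos: [0.5621, 0.0169, 0.1039]
eef_rot: [180.0, 0.1, -97.0]
contact_force: [-6.1, 8.2, 4.6]
gripper_width: 0.014
gripper_force: 25.0
time_s: 34.1
tcp_pos: [0.5621, 0.0168, 0.1039]
eef_rot: [180.0, 0.1, -97.0]
contact_force: [-8.2, 11.6, 5.0]
gripper_width: 0.0133
gripper_force: 25.0
```

```bash
python3 -m pendant '[[[0,0,0,0,0,1,-1],[0,0,0,0,0,1,-1],[0,0,0,0,0,1,-1],[0,0,0,0,0,1,-1],[0,0,0,0,0,1,-1],[0,0,0,0,0,1,-1],[0,0,0,0,0,1,-1],[0,0,0,0,0,1,-1]]]' 35
python3 -m pendant '[[[0,0,0,0,0,1,-1],[0,0,0,0,0,1,-1],[0,0,0,0,0,1,-1],[0,0,0,0,0,1,-1],[0,0,0,0,0,1,-1],[0,0,0,0,0,1,-1],[0,0,0,0,0,1,-1],[0,0,0,0,0,1,-1]]]'
python3 -m pendant '[[[0,0,0,0,0,1,-1],[0,0,0,0,0,1,-1],[0,0,0,0,0,1,-1],[0,0,0,0,0,0.2,-1],[0,0,0,0,0,0,-1],[0,0,0,0,0,0,-1],[0,0,0,0,0,0,-1],[0,0,0,0,0,0,-1]]]'
python3 -c "
from plant import r;s=r.get_state();print(s['moment'],s['eef_rot'],s['joints'])"
```

```text
time_s: 34.9
tcp_pos: [0.5619, 0.0169, 0.1039]
eef_rot: [179.9, 0.1, -129.2]
contact_force: [-9.4, 12.5, 6.7]
gripper_width: 0.0138
gripper_force: 35.0
time_s: 35.7
tcp_pos: [0.5618, 0.0171, 0.1039]
eef_rot: [179.9, 0.0, -161.2]
contact_force: [-9.9, 12.9, 7.8]
gripper_width: 0.0139
gripper_force: 35.0
time_s: 36.5
tcp_pos: [0.5618, 0.0172, 0.104]
eef_rot: [179.8, 0.0, -173.8]
contact_force: [-9.6, 13.3, 7.8]
gripper_width: 0.0136
gripper_force: 35.0
[5.24926017 3.88736193 0.16255036] [ 1.79848507e+02  3.52664888e-03 -1.73843376e+02] [  21.60429109   17.89369044  -24.20360882   -0.19565942  -47.85911624
 -105.31643821]
```

Release, rise, and look.

```bash
python3 -m pendant '[[[0,0,0,0,0,0,-0.5],[0,0,0,0,0,0,0],[0,0,0,0,0,0,0.3],[0,0,0,0,0,0,0.5],[0,0,0,0,0,0,0.5],[0,0,-0.5,0,0,0,0.5],[0,0,-1,0,0,0,0.5],[0,0,-1,0,0,0,0.5]]]'
python3 -m pendant '[[[0,0,-1,0,0,0,1],[0,0,-1,0,0,0,1],[0,0,-1,0,0,0,1],[0,0,-1,0,0,0,1],[0,0,-1,0,0,0,1],[0,0,0,0,0,0,1],[0,0,0,0,0,0,1],[0,0,0,0,0,0,1]]]'
python3 - <<'E'
from h import *
from plant import r,vision
s=r.get_state();c=vision.capture("wrist");pickle.dump((c,s),open("w5.pkl","wb"));cv2.imwrite("pics/w5.png",c["frame"])
O=np.array([.5629,.0252]);t=np.deg2rad(5.7);Y=np.array([-np.sin(t),np.cos(t)]);X=np.array([Y[1],-Y[0]])
m=biggest(red(c));P=cloud(c,m,s);T=P[P[:,2]>.074];y=(T[:,:2]-O)@Y;x=(T[:,:2]-O)@X;print("box top",rect(T),"y",np.percentile(y,[1,99]),"x",np.percentile(x,[1,99]),np.percentile(P[:,2],[5,50,95]))
m=biggest(orange(c));P=cloud(c,m,s);T=P[P[:,2]>.098];print("bar",rect(T),len(T))
w=wood(c);w[235:]=0;P=cloud(c,w,s);b=P[(P[:,2]>.038)&(P[:,2]<.052)];y=(b[:,:2]-O)@Y;h,e=np.histogram(y,bins=np.arange(-.17,.1,.004));print([(round(a,3),int(n)) for a,n in zip(e,h) if n])
E
```

```text
time_s: 37.3
tcp_pos: [0.5623, 0.0148, 0.155]
eef_rot: [-180.0, -0.0, -173.9]
contact_force: [0.2, 0.3, -0.3]
gripper_width: 0.0652
gripper_force: 0.0
time_s: 38.1
tcp_pos: [0.5619, 0.0149, 0.2535]
eef_rot: [180.0, -0.0, -173.9]
contact_force: [0.0, 0.2, -0.1]
gripper_width: 0.0878
gripper_force: 0.0
box top [573.5 -72.  128.3  87.6   6.1] y [-0.14070585 -0.08385015] x [-0.06210832  0.06088948] [0.07275351 0.07642007 0.0778757 ]
bar [561.9  18.1  65.7  13.6   5.8] 385
[(np.float64(-0.162), 59), (np.float64(-0.158), 222), (np.float64(-0.154), 34), (np.float64(-0.15), 35), (np.float64(-0.146), 26), (np.float64(-0.142), 2), (np.float64(-0.138), 1), (np.float64(-0.134), 1), (np.float64(-0.13), 2), (np.float64(-0.118), 1), (np.float64(-0.102), 2), (np.float64(-0.098), 3), (np.float64(-0.086), 31), (np.float64(-0.082), 265), (np.float64(-0.078), 310), (np.float64(-0.074), 382), (np.float64(-0.07), 5), (np.float64(-0.03), 2), (np.float64(-0.022), 1), (np.float64(0.01), 1)]
```

View pics/w5.png

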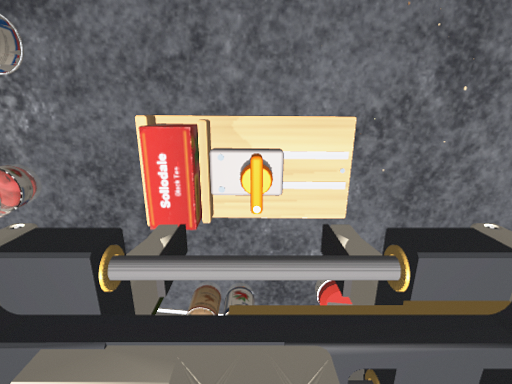

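The picture shows the box snug between the end board (x≈145) and the stop (x≈205). The knob bar at (257,185) lies across the caddy at 5.8°, against a caddy yaw of 5.7°, so it is tight. I'll hand the job in.

```bash
python3 -c "
from plant import r;print(r.close_job())"
```

```text
the job is handed in; nothing more can be done
None
```

I handed the job in at about 38 s: the tea box stands upright against the end board, the stop is pushed up to it (gap about 62 mm), the knob is tight and the gripper is clear; the verdict was not shown to me.

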